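Reset the trip collar of a sampler slide

ROBOT

A 7-joint arm with a two-finger parallel gripper is mounted at the origin on the work surface. World frame = base frame: x ahead of the robot, y to its left, z up, the work surface at z = 0. Lengths are in m, angles in rad, forces in N, time in s.
With the tool pointing down it reaches from about 0.425 to 1.025 m from the base axis. Payload 3.6 kg.
Tool frame: the origin (TCP) lies at the very end of the fingers, on their centre line; the grasp point (between the pads) lies 19 mm behind it; z points along the fingers, y is the line along which they close (so a half turn about z gives the same grasp; the last joint's range is limited). The gripper opens to 85 mm and grips with 20 to 120 N. Pads are 22 mm wide; open, the fingers measure 114 mm over their backs; the gripper's body (76 mm by 85 mm) begins 54 mm behind the grasp point. The pads swing forward as they close: fully open they stand 13 mm farther back than shut.
Start: joints at [1.183, 0.591, 0.048, 1.609, -0.033, 0.943, -0.034], TCP at [0.21, -0.694, 0.231] pointing down, gripper open.
Joint ranges: [-2.69, 2.69], [-0.47, 2.24], [-1.27, 1.36], [0.19, 2.51], [-1.53, 4.68], [0.08, 2.07], [-3.09, 3.09]. Speed limits (rad/s): [2.57, 2.57, 3.14, 3.14, 3.14, 3.14, 3.14].

INTERFACE

Orientations are given as a 3x3 rotation matrix whose columns are the frame's x, y, z axes.
In Python, from workcell import bot gives the robot as it stands.
- The arm moves only by the tool servo_tool, never from a script. Its argument "plan" is text: rows parted by semicolons, each of 5 numbers parted by spaces: the opening in per cent of the stroke, from 0 (shut) to 100 (fully open), then the shift along the tool's x, y, z in cm, then the turn about the tool's z in degrees. In form: hand x y z turn; .... A call has 1 to 10 rows; each row is the pose to reach, as a shift and turn from the pose commanded when the call began, along the tool's axes at that moment; what a row does not reach only later rows make up. A row lasts 1/12 s, in which the tool goes at most 41.7 mm and 7.16 degrees, less where a joint would pass 70% of its speed; a pose out of reach is approached as far as the arm can. A call with a gripper value outside its range is refused whole. The fingers move at their own pace and stop on an object; the grip force is fixed at half the most. Time passes only in rows, so rows that repeat a pose let the fingers close. It gives the time, the measured TCP pose, the force, the opening and the grip force at its end, in the units of the state.
- bot.get_obs(): the state, without advancing time (a new reading comes with each control period).
- bot.camera(name): name is "side" or "top" or "wrist"; returns (picture, depth): 384x512x3 uint8, blue, green, red; 384x512 float32, m along the optical axis (not along the pixel's ray), 0 where there is no reading.
- bot.get_calibration(name): a dict with "K" (3x3 intrinsics, pixels), "rvec" (rotation vector, rad) and "tvec" (3), from world to camera coordinates, as OpenCV has them. Camera axes: x right, y down, z forward; pixel columns grow to the right and rows downward; lengths in m; the calibration is good to about 2 mm. A picture is of the moment at which its call begins: read the wrist's pose just before it. get_calibration takes no time and is no camera call; for the wrist camera it gives the pose at the moment of the call.
- bot.close_job(): hands the job in; it is judged then, once.
Trained networks look in the newest picture that a camera, given by its name, has taken for a name from the list of things; names that differ only in an ending like _2 or _b are one class to them, and where a whole thing is asked for, a point or a joint stands for the part that bears it (a point fixed in the world has none). Each returns a list of dicts, best first, with "p" (0 to 1); they miss things now and then, are a little off and sometimes report something else, mostly with a low value. They report only what shows in the picture. A call takes as long as a camera call.
- bot.masks_of(camera, name): "mask" (384x512 bool, what is visible of it) and "xy" ([column, row] in pixels, amid what is visible of it).
- bot.mark_of(camera, name): "xy" ([column, row] in pixels: a listed point, or the origin of a listed thing).
The state is a dict: "t": time; "qpos": joint angles; "qvel": joint speeds; "effort": joint torques, N m; "ee_pos": TCP position; "ee_rot": TCP orientation; "wrist_force": force on the tool from outside, world axes, zero at the start; "torque": the same for the moment, N m; "grip_width": finger opening in m; "finger_force": force on a finger pad.
Only numpy, scipy, OpenCV 4.12 (cv2) and the standard library are available. Lean on these libraries where they do the work, as an engineer would, in place of code of your own. Each camera call takes 0.05 s, during which the arm holds its last target. There are 200 camera calls.

TASK

Reset the stop collar on the sampler's slide rod: loosen its knurled thumbscrew, slide the collar into the white sensor housing until its nose presses lightly, with about 4 N and never more than 10 N, on the sprung feeler hidden inside, then tighten the thumbscrew fully again so that it stays so. Let go at the end and leave the glassware and other things around it undisturbed.

Things in the scene. Friction and masses are not known exactly. Their poses are not given: they have to be found in the camera images.
- slide: sampler slide, fixed to the bench: aluminium base plate 90 x 350 mm, 10 mm thick, carrying a 12 mm steel rod whose axis is 60 mm above the bench. Origin on the bench under the middle of the plate; its y axis runs along the rod towards the white sensor housing; z is up. A grey bracket (85 mm high) holds the rod's other end
- housing: white sensor housing on the +y end of the slide, fixed: 60 mm wide, 70 mm long, top 84 mm above the bench, with a 30 mm bore around the rod. Origin on the rod's axis at the bore's mouth (the face towards the collar), axes as the slide's
- mouth (a point): centre of the bore's mouth. Inside, 4 to 28 mm behind it when at rest (differs each time, cannot be seen), lies the face of a black sprung feeler sleeve around the rod: 2 N per mm from zero, 6 mm of travel, then solid. The nose should finally press on it with 2 to 7 N, about 2 mm in; 10 N spoils the sensor
- collar: steel stop collar, origin at its middle on the rod's axis, axes as the slide's; 40 mm across and 26 mm wide along the rod, with a 22 mm nose that reaches from it towards the housing. It slides along the rod only (does not turn), with a steady drag of about 6 N once the thumbscrew is loose, so it stays where it is left; locked while the screw is tight
- nose_tip (a point): centre of the nose's end face, 46 mm from the collar's origin towards the housing
- screw_head (a point): centre of the knurled round head of the collar's thumbscrew: 24 mm across, 22 mm tall, axis vertical, standing straight above the collar's middle, 43 mm above the rod's axis (head from 92 to 114 mm above the bench; collar's top at 80 mm, thin 8 mm stem between). It turns about the vertical and carries the collar along when pushed sideways. The mark on its top points along the slide's -x when it is tight
- screw (a joint): turn of the thumbscrew in rad: tight as found at about 0 (-0.08 to 0.08); grows counter-clockwise seen from above (loosening); the head does not rise. Below 0.15 it is tight and locks the collar; beyond 0.65 the collar is free; 0.7 or more counts as loosened; it meets stops at -0.12 (fully tight) and 2.2. Turning takes about 0.15 N m
- spare_collar: spare plain steel ring, 40 mm across, 14 mm thick, lying on the bench; leave alone; origin at the middle of its underside
- screwdriver: black-handled screwdriver lying on the bench (not needed); leave alone
- sample_cup: brass sample cup, 52 mm across, 50 mm tall; leave alone; origin at the middle of its underside
- beaker: glass beaker, 70 mm across, 90 mm tall; leave alone; origin at the middle of its underside
- flask: conical glass flask, 80 mm across, 120 mm tall; leave alone; origin at the middle of its underside
- wash_bottle: white plastic bottle, 60 mm across, 160 mm tall; leave alone; origin at the middle of its underside
- funnel: white plastic funnel standing mouth down, 90 mm across, 100 mm tall; leave alone; origin at the middle of its underside

How it is judged:
By the outcome, as a careful person would: the job done as asked, in the order asked, and still so for the second after the job is handed in, with the robot touching nothing.
It also fails if it takes over 70 s, if anything falls off the work surface, if the arm or the gripper's body presses on something with over 40 N, if the wrist force passes 120 N, or if a joint passes its speed limit or range.

## Working session

There is one attempt and no reset: what is moved stays moved. The work goes in short steps, Python scripts to look and compute and a tool call to move; the robot and the scene stay as the last step left them, time stands still between calls to the robot, and variables do not carry over. Pictures are saved under pics/ and viewed, at most 10 in all, crops included, and the job is handed in when it is done.

Besides the shell and the picture viewer there is one more tool, called after ">>>" as name(argument=value, ...), one argument or row to a line, values as JSON. servo_tool: Moves the arm, as the interface text tells. Its arguments: {"type":"object","properties":{"plan":{"type":"string"}},"required":["plan"]}

```bash
mkdir -p pics; cat > h.py <<'E'
import numpy as np, cv2
from workcell import bot
def cal(n):
    c=bot.get_calibration(n);R=cv2.Rodrigues(np.array(c["rvec"],float))[0];return np.array(c["K"]),R,np.array(c["tvec"],float).ravel()
def ray(n,xy,z,c=None):
    K,R,t=c or cal(n);d=R.T@np.linalg.inv(K)@np.array([xy[0],xy[1],1.]);o=-R.T@t
    return o+d*(z-o[2])/d[2]
def proj(n,P,c=None):
    K,R,t=c or cal(n);p=K@(R@np.array(P)+t);return p[:2]/p[2]
E
python3 - <<'E'
from h import *
np.set_printoptions(precision=4,suppress=True)
o=bot.get_obs();print({k:o[k] for k in("t","ee_pos","ee_rot","wrist_force","grip_width")})
ims=[]
for n in("top","side"):
    im,d=bot.camera(n);ims.append(im)
    for nm,z in(("screw_head",.103),("mouth",.06),("nose_tip",.06),("collar",.06),("slide",0),("housing",.06),("beaker",0),("flask",0),("wash_bottle",0),("funnel",0),("sample_cup",0)):
        r=bot.mark_of(n,nm)
        print(n,nm,[(np.round(q["xy"],1),round(q["p"],2),ray(n,q["xy"],z)) for q in r[:2]])
cv2.imwrite("pics/a.png",cv2.resize(np.vstack(ims),(448,600)) if 0 else ims[0]);cv2.imwrite("pics/b.png",ims[1])
E
```

```text
{'t': 0.0, 'ee_pos': array([ 0.2097, -0.6931,  0.2301]), 'ee_rot': array([[ 0.9571,  0.2897, -0.0008],
       [ 0.2897, -0.9571,  0.0021],
       [-0.0001, -0.0022, -1.    ]]), 'wrist_force': array([ 0.3949, -0.2129,  0.7327]), 'grip_width': 0.08525259719367215}
top screw_head [(array([290.3, 208.5]), 0.66, array([ 0.5722, -0.0747,  0.103 ]))]
top mouth [(array([206.9, 242.9]), 0.92, array([0.504 , 0.0916, 0.06  ]))]
top nose_tip [(array([266.8, 216.7]), 0.82, array([ 0.5574, -0.0308,  0.06  ]))]
top collar [(array([286.2, 207.7]), 0.77, array([ 0.5758, -0.0707,  0.06  ])), (array([236.7, 182.5]), 0.61, array([0.6279, 0.0311, 0.06  ]))]
top slide [(array([240.1, 226.2]), 0.68, array([0.5382, 0.025 , 0.    ]))]
top housing [(array([211.5, 241.5]), 0.69, array([0.5069, 0.0823, 0.06  ]))]
top beaker [(array([180.8, 197.8]), 0.91, array([0.6005, 0.1556, 0.    ])), (array([282.3, 268. ]), 0.2, array([ 0.4478, -0.0666,  0.    ]))]
top flask [(array([268.1, 156.2]), 0.97, array([ 0.693 , -0.0369,  0.    ]))]
top wash_bottle [(array([187.2, 154.9]), 0.61, array([0.696 , 0.1427, 0.    ]))]
to
[... 536 characters left out ...]
295, 0.0229, 0.    ]))]
side housing [(array([215. , 179.2]), 0.7, array([0.4992, 0.0972, 0.06  ]))]
side beaker [(array([250.7, 178.9]), 0.77, array([ 0.5932,  0.1598, -0.    ])), (array([293.9, 235.5]), 0.65, array([ 0.6871, -0.0502,  0.    ]))]
side flask [(array([295.1, 234.5]), 0.73, array([ 0.6904, -0.0472,  0.    ]))]
side wash_bottle [(array([288. , 183.3]), 0.79, array([0.6945, 0.1358, 0.    ])), (array([270. , 212.1]), 0.61, array([0.6361, 0.0304, 0.    ]))]
side funnel [(array([286.1, 283.5]), 0.92, array([ 0.6532, -0.1839,  0.    ])), (array([269.5, 211.5]), 0.25, array([ 0.635 ,  0.0326, -0.    ]))]
side sample_cup [(array([270.3, 211.5]), 0.73, array([0.637 , 0.0325, 0.    ]))]
```

View pics/a.png

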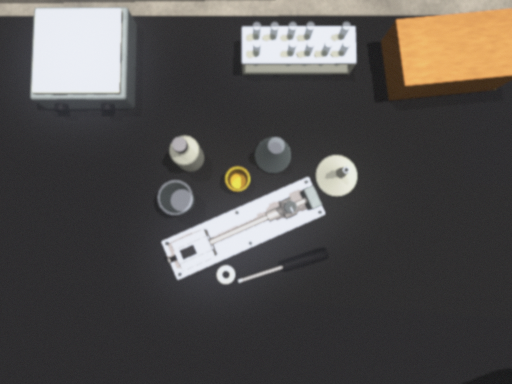

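View pics/b.png

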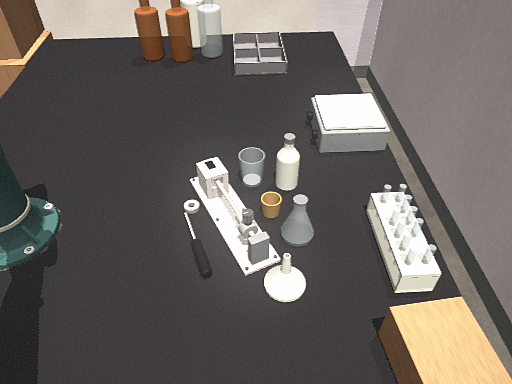

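The top view (512×384) shows the screw and collar near (289,208) and the bore mouth near (207,243). The slide runs at a yaw of about 24°, and its surroundings are clear at 0.23 m. I'm moving above the screw.

>>> servo_tool(
  plan="70 52.8 -48.9 0 -68;70 52.8 -48.9 0 -68;70 52.8 -48.9 0 -68;70 52.8 -48.9 0 -68;70 52.8 -48.9 0 -68;70 52.8 -48.9 0 -68;70 52.8 -48.9 0 -68;70 52.8 -48.9 0 -68;70 52.8 -48.9 0 -68;70 52.8 -48.9 0 -68",
)

```text
t: 2.03
ee_pos: [0.4213, -0.3329, 0.2317]
ee_rot: [[0.085, 0.996, 0.001], [0.996, -0.085, -0.001], [-0.001, 0.001, -1.0]]
wrist_force: [0.7, -0.1, -0.1]
grip_width: 0.0596
finger_force: 0.0
```

>>> servo_tool(
  plan="70 27.3 13 0 0;70 27.3 13 0 0;70 27.3 13 0 0;70 27.3 13 0 0;70 27.3 13 0 0;70 27.3 13 0 0;70 27.3 13 0 0;70 27.3 13 0 0;70 27.3 13 0 0;70 27.3 13 0 0",
)

```text
t: 2.87
ee_pos: [0.5746, -0.0739, 0.2313]
ee_rot: [[0.088, 0.996, -0.0], [0.996, -0.088, -0.0], [-0.0, -0.0, -1.0]]
wrist_force: [-0.3, -0.2, -0.3]
grip_width: 0.0597
finger_force: 0.0
```

```bash
python3 - <<'E'
from h import *
np.set_printoptions(precision=4,suppress=True)
o=bot.get_obs();print({k:o[k] for k in("t","qpos","ee_pos","ee_rot","wrist_force","grip_width")})
im,d=bot.camera("wrist");c=cal("wrist")
print(c[1],-c[1].T@c[2])
for nm,z in(("screw_head",.103),("nose_tip",.06),("collar",.06),("mouth",.06)):
    for f in(bot.mark_of,bot.masks_of):
        r=f("wrist",nm);print(nm,[(np.round(q["xy"],1),round(q["p"],2),ray("wrist",q["xy"],z,c)) for q in r[:2]])
cv2.imwrite("pics/c.png",im);np.save("d.npy",d)
E
```

```text
{'t': 2.8667, 'qpos': array([ 0.3212,  0.4295, -0.3648,  1.9311,  0.2058,  0.8172, -0.2435]), 'ee_pos': array([ 0.5746, -0.0739,  0.2313]), 'ee_rot': array([[ 0.0884,  0.9961, -0.0004],
       [ 0.9961, -0.0884, -0.0005],
       [-0.0005, -0.0003, -1.    ]]), 'wrist_force': array([-0.3471, -0.2357, -0.2943]), 'grip_width': 0.0597409023229953}
[[ 0.9958 -0.091  -0.0015]
 [-0.087  -0.9563  0.2792]
 [-0.0269 -0.2779 -0.9602]] [ 0.5813 -0.0065  0.3745]
screw_head [(array([251.9, 187.3]), 0.62, array([ 0.575 , -0.0807,  0.103 ])), (array([157.1, 164.9]), 0.29, array([ 0.4856, -0.05  ,  0.103 ]))]
screw_head [(array([252. , 185.7]), 0.7, array([ 0.5753, -0.0791,  0.103 ]))]
nose_tip [(array([225.9, 136.2]), 0.59, array([ 0.551 , -0.0323,  0.06  ])), (array([251.4, 184.8]), 0.23, array([ 0.5737, -0.0894,  0.06  ]))]
nose_tip [(array([247.7, 168.5]), 0.92, array([ 0.5713, -0.0702,  0.06  ])), (array([350.3, 140.3]), 0.38, array([ 0.686 , -0.0491,  0.06  ]))]
collar [(array([251.9, 174.6]), 0.94, array([ 0.5754, -0.0776,  0.06  ])), (array([252.1, 186.7]), 0.7, array([ 0.5743, -0.0917,  0.06  ]))]
collar [(array([246.5, 168.9]), 0.9, array([ 0.5699, -0.0705,  0.06  ])), (array([302.4, 230.2]), 0.75, array([ 0.6295, -0.151 ,  0.06  ]))]
mouth [(array([165.4,  19.2]), 0.94, array([0.505 , 0.0853, 0.06  ]))]
mouth [(array([152.1,  14.5]), 0.94, array([0.4928, 0.0905, 0.06  ]))]
```

View pics/c.png

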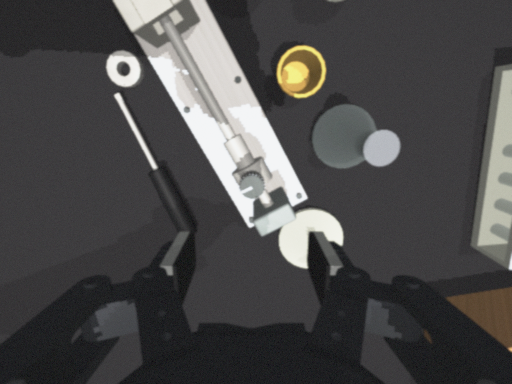

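Wrist view: the screw head is at (252,186), with the finger midpoint in the same column. The grey bracket is just below it at (275,215), and the rod runs up and left to the housing at (165,20). Next I'll refine the head centre and rod yaw from depth.

```bash
python3 - <<'E'
from h import *
np.set_printoptions(precision=4,suppress=True)
def cloud(n,d,m=None):
    K,R,t=cal(n);v,u=np.nonzero((d>0)&(m if m is not None else True));z=d[v,u]
    return (np.linalg.inv(K)@np.vstack([u,v,np.ones_like(u)])*z).T@R-t@R
im,d=bot.camera("wrist");P=cloud("wrist",d)
def near(P,c,r):return P[np.hypot(*(P[:,:2]-c).T)<r]
H=near(P,[.575,-.078],.03);T=H[H[:,2]>.098]
print("head",len(T),cv2.minEnclosingCircle(T[:,:2].astype(np.float32)),T[:,2].max(),np.median(T[:,2]))
# rod: points 0.055..0.075 between nose and mouth, near line
y=np.array([-.393,.92]);x=np.array([.92,.393]);c=np.array([.575,-.078])
q=(P[:,:2]-c);s=q@y;l=q@x
m=(s>.055)&(s<.16)&(abs(l)<.012)&(P[:,2]>.055)&(P[:,2]<.075)
f=np.polyfit(s[m],l[m],1);print("rod",m.sum(),f,s[m].min(),s[m].max())
r=bot.masks_of("wrist","slide")[0]
im2,d2=bot.camera("top")
M=bot.masks_of("top","slide")[0]["mask"];Q=cloud("top",d2,M);Q=Q[(Q[:,2]<.02)]
print("plate",cv2.minAreaRect(Q[:,:2].astype(np.float32)),len(Q))
for n in("housing",):
    rr=bot.masks_of("top",n)[0];Q=cloud("top",d2,rr["mask"]);Q=Q[Q[:,2]>.07];print(n,cv2.minAreaRect(Q[:,:2].astype(np.float32)))
E
```

```text
head 13925 ((0.5750324130058289, -0.0779220312833786), 0.03005346469581127) 0.33351921863861783 0.3191970479716494
rod 1263 [-0.0109  0.0031] 0.055068353748957403 0.1599341181242302
plate ((0.5214517116546631, 0.047995299100875854), (0.09427274763584137, 0.29254862666130066), 23.71040153503418) 3553
housing ((0.4877121150493622, 0.12465120851993561), (0.05990209802985191, 0.0859869122505188), 23.775489807128906)
```

```bash
python3 - <<'E'
from h import *
np.set_printoptions(precision=4,suppress=True)
K,R,t=cal("wrist");d=np.load("d.npy");v,u=np.nonzero(d>0);z=d[v,u]
P=(np.linalg.inv(K)@np.vstack([u,v,np.ones_like(u)])*z).T@R-t@R
T=P[(np.hypot(P[:,0]-.575,P[:,1]+.078)<.025)&(P[:,2]>.098)&(P[:,2]<.125)]
print(len(T),np.percentile(T[:,2],[5,50,95]))
T=T[T[:,2]>.108];print(len(T),cv2.minEnclosingCircle(T[:,:2].astype(np.float32)),T.mean(0),cv2.minAreaRect(T[:,:2].astype(np.float32)))
E
```

```text
581 [0.1037 0.1148 0.116 ]
532 ((0.5762203931808472, -0.07550454139709473), 0.012754663825035095) [ 0.5764 -0.0745  0.1146] ((0.5764354467391968, -0.0752209946513176), (0.02440517581999302, 0.024859918281435966), 22.70716094970703)
```

>>> servo_tool(
  plan="70 -0.1 0.2 4 0;70 -0.1 0.2 8 0;70 -0.1 0.2 11 0;70 -0.1 0.2 13 0;70 -0.1 0.2 14.3 0;70 -0.1 0.2 14.3 0;70 -0.1 0.2 14.3 0",
)

```text
t: 4.15
ee_pos: [0.5763, -0.0752, 0.0878]
ee_rot: [[0.09, 0.996, -0.001], [0.996, -0.09, 0.0], [0.0, -0.001, -1.0]]
wrist_force: [0.4, 0.8, 0.0]
grip_width: 0.0599
finger_force: 0.0
```

>>> servo_tool(
  plan="0 0 0 0 0;0 0 0 0 0;0 0 0 0 0;0 0 0 0 0;0 0 0 0 0;0 0 0 0 0;0 0 0 0 0;0 0 0 0 0",
)

```text
t: 4.82
ee_pos: [0.5752, -0.0754, 0.0898]
ee_rot: [[0.09, 0.996, -0.002], [0.996, -0.09, -0.001], [-0.001, -0.002, -1.0]]
wrist_force: [-4.3, 0.8, 7.7]
grip_width: 0.0221
finger_force: 58.4
```

>>> servo_tool(
  plan="0 0 -0.1 -0.2 0;0 0 -0.1 -0.2 -7;0 0 -0.1 -0.2 -14;0 0 -0.1 -0.2 -21;0 0 -0.1 -0.2 -28;0 0 -0.1 -0.2 -35;0 0 -0.1 -0.2 -42;0 0 -0.1 -0.2 -49;0 0 -0.1 -0.2 -55;0 0 -0.1 -0.2 -55",
)

```text
t: 5.65
ee_pos: [0.5761, -0.0749, 0.09]
ee_rot: [[-0.765, 0.644, 0.002], [0.644, 0.765, 0.002], [0.0, 0.003, -1.0]]
wrist_force: [3.2, 1.8, -9.4]
grip_width: 0.0219
finger_force: 61.3
```

```bash
python3 - <<'E'
from h import *
np.set_printoptions(precision=4,suppress=True)
o=bot.get_obs();print({k:o[k] for k in("t","qpos","ee_pos","ee_rot","wrist_force","torque")})
c=cal("wrist");im,d=bot.camera("wrist");cv2.imwrite("pics/d.png",im)
E
```

```text
{'t': 5.65, 'qpos': array([ 0.4357,  0.6645, -0.5418,  2.0168,  0.581 ,  0.6134,  0.3725]), 'ee_pos': array([ 0.5761, -0.0749,  0.09  ]), 'ee_rot': array([[-0.7653,  0.6437,  0.0017],
       [ 0.6437,  0.7653,  0.0022],
       [ 0.0001,  0.0028, -1.    ]]), 'wrist_force': array([ 3.2346,  1.8164, -9.366 ]), 'torque': array([ 0.3503, -0.5876,  0.1528])}
```

View pics/d.png

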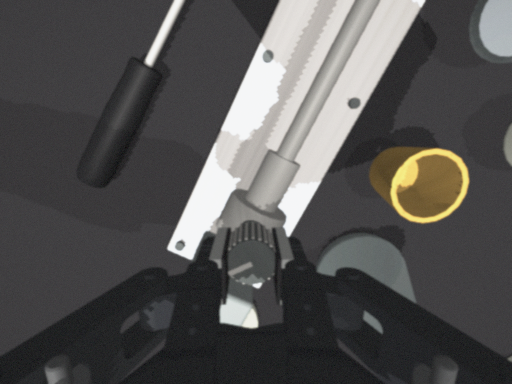

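The mark on the head has turned about 50° and now points left-down at (232,272). The collar, nose and rod are unobstructed. I'm turning a few degrees further and easing the vertical strain.

>>> servo_tool(
  plan="0 0 0 0.1 -5;0 0 0 0.1 -6;0 0 0 0.1 -6;0 0 0 0.1 -6",
)

```text
t: 6.03
ee_pos: [0.5763, -0.0748, 0.0899]
ee_rot: [[-0.826, 0.563, 0.002], [0.563, 0.826, 0.0], [-0.001, 0.001, -1.0]]
wrist_force: [1.3, 2.4, -0.3]
grip_width: 0.0222
finger_force: 62.1
```

>>> servo_tool(
  plan="0 0.42 0.26 0 0;0 1.27 0.79 0 0;0 2.54 1.59 0 0;0 3.82 2.38 0 0;0 5.09 3.18 0 0;0 6.36 3.97 0 0;0 7.63 4.76 0 0;0 8.48 5.29 0 0;0 8.48 5.29 0 0",
)

```text
t: 6.78
ee_pos: [0.5362, 0.0164, 0.0899]
ee_rot: [[-0.827, 0.562, 0.003], [0.562, 0.827, -0.001], [-0.003, 0.001, -1.0]]
wrist_force: [2.8, 0.3, -2.1]
grip_width: 0.0223
finger_force: 61.9
```

```bash
python3 - <<'E'
from h import *
np.set_printoptions(precision=4,suppress=True)
o=bot.get_obs();print({k:o[k] for k in("t","qpos","ee_pos","ee_rot","wrist_force","torque")})
y=np.array([-.4027,.9153]);x=np.array([.9153,.4027]);e=o["ee_pos"][:2]-[.5763,-.0748];print("along",e@y,"side",e@x,"F",o["wrist_force"][:2]@y,o["wrist_force"][:2]@x)
c=cal("wrist");im,d=bot.camera("wrist");cv2.imwrite("pics/e.png",im)
for nm in("mouth","nose_tip"):
  for q in bot.mark_of("wrist",nm)[:2]:
    p=ray("wrist",q["xy"],.06,c);print(nm,q["xy"],round(q["p"],2),p,(p[:2]-o["ee_pos"][:2])@y)
E
```

```text
{'t': 6.7833, 'qpos': array([ 0.2809,  0.6258, -0.5457,  2.1161,  0.6169,  0.5563,  0.2566]), 'ee_pos': array([0.5362, 0.0164, 0.0899]), 'ee_rot': array([[-0.8273,  0.5617,  0.0028],
       [ 0.5617,  0.8274, -0.0011],
       [-0.0029,  0.0007, -1.    ]]), 'wrist_force': array([ 2.8456,  0.2789, -2.1215]), 'torque': array([ 0.2841, -0.5458, -0.1039])}
along 0.09964043192903096 side 2.8040172580120082e-05 F -0.8906339976132688 2.716911050432823
mouth [318.0, 115.8] 0.72 [0.5038 0.0853 0.06  ] 0.07612185988007526
nose_tip [286.6, 160.5] 0.64 [0.516  0.0559 0.06  ] 0.044274515925594914
```

View pics/e.png

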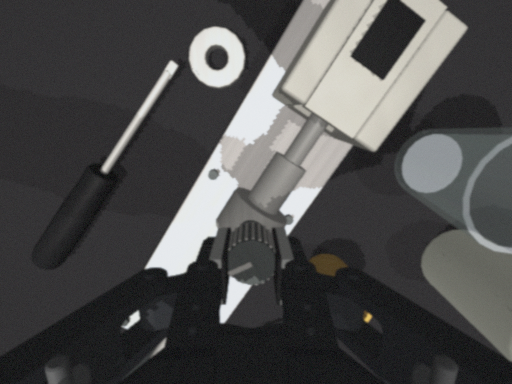

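Nose is on the way; mouth at (318,116) is about 76 mm ahead of the screw, so the nose is about 30 mm short of it. I'm advancing 30 mm and ending at a slow pace to get the drag baseline.

>>> servo_tool(
  plan="0 0.5 0.32 0 0;0 1.27 0.8 0 0;0 1.86 1.17 0 0;0 2.03 1.27 0 0;0 2.12 1.33 0 0;0 2.2 1.38 0 0;0 2.29 1.43 0 0;0 2.37 1.49 0 0;0 2.46 1.54 0 0;0 2.54 1.59 0 0",
)

```text
t: 7.77
ee_pos: [0.5255, 0.0407, 0.0899]
ee_rot: [[-0.826, 0.564, 0.003], [0.564, 0.826, -0.003], [-0.005, -0.001, -1.0]]
wrist_force: [5.7, -3.5, 0.7]
grip_width: 0.0217
finger_force: 62.2
```

>>> servo_tool(
  plan="0 0.08 0.05 0 0;0 0.17 0.11 0 0;0 0.25 0.16 0 0",
)

```text
t: 8.02
ee_pos: [0.5243, 0.0434, 0.0898]
ee_rot: [[-0.826, 0.564, 0.003], [0.564, 0.826, -0.003], [-0.004, -0.001, -1.0]]
wrist_force: [5.0, -3.7, 1.1]
grip_width: 0.0221
finger_force: 62.2
```

>>> servo_tool(
  plan="0 0.08 0.05 0 0;0 0.17 0.11 0 0;0 0.25 0.16 0 0",
)

```text
t: 8.27
ee_pos: [0.5231, 0.0461, 0.0898]
ee_rot: [[-0.826, 0.564, 0.003], [0.564, 0.826, -0.003], [-0.004, -0.001, -1.0]]
wrist_force: [5.9, -3.7, 1.2]
grip_width: 0.0214
finger_force: 62.2
```

>>> servo_tool(
  plan="0 0.06 0.04 0 0;0 0.13 0.08 0 0",
)

```text
t: 8.43
ee_pos: [0.5225, 0.0475, 0.0899]
ee_rot: [[-0.826, 0.564, 0.003], [0.564, 0.826, -0.003], [-0.005, -0.001, -1.0]]
wrist_force: [5.8, -4.6, -0.5]
grip_width: 0.0224
finger_force: 62.2
```

>>> servo_tool(
  plan="0 0.06 0.04 0 0;0 0.13 0.08 0 0",
)

```text
t: 8.6
ee_pos: [0.5219, 0.0489, 0.0899]
ee_rot: [[-0.826, 0.564, 0.003], [0.564, 0.826, -0.003], [-0.005, -0.001, -1.0]]
wrist_force: [5.4, -4.6, 1.8]
grip_width: 0.0219
finger_force: 62.2
```

>>> servo_tool(
  plan="0 0.06 0.04 0 0;0 0.13 0.08 0 0",
)

```text
t: 8.77
ee_pos: [0.5213, 0.0503, 0.0898]
ee_rot: [[-0.826, 0.564, 0.003], [0.564, 0.826, -0.003], [-0.004, -0.001, -1.0]]
wrist_force: [6.4, -4.4, 0.4]
grip_width: 0.0216
finger_force: 62.2
```

>>> servo_tool(
  plan="0 0.04 0.03 0 0;0 0.08 0.05 0 0",
)

```text
t: 8.93
ee_pos: [0.5208, 0.0512, 0.0899]
ee_rot: [[-0.826, 0.564, 0.003], [0.564, 0.826, -0.003], [-0.004, -0.001, -1.0]]
wrist_force: [6.3, -4.0, -0.6]
grip_width: 0.0219
finger_force: 62.2
```

>>> servo_tool(
  plan="0 0.06 0.04 0 0;0 0.13 0.08 0 0",
)

```text
t: 9.1
ee_pos: [0.5203, 0.0525, 0.0899]
ee_rot: [[-0.826, 0.564, 0.003], [0.564, 0.826, -0.003], [-0.005, -0.001, -1.0]]
wrist_force: [6.6, -3.5, -0.2]
grip_width: 0.0221
finger_force: 62.2
```

>>> servo_tool(
  plan="0 0.06 0.04 0 0;0 0.13 0.08 0 0",
)

```text
t: 9.27
ee_pos: [0.5197, 0.0539, 0.0899]
ee_rot: [[-0.826, 0.564, 0.003], [0.564, 0.826, -0.003], [-0.005, -0.001, -1.0]]
wrist_force: [5.6, -4.2, -0.3]
grip_width: 0.0216
finger_force: 62.2
```

>>> servo_tool(
  plan="0 0.06 0.04 0 0;0 0.13 0.08 0 0",
)

```text
t: 9.43
ee_pos: [0.5191, 0.0553, 0.0899]
ee_rot: [[-0.826, 0.564, 0.003], [0.564, 0.826, -0.003], [-0.005, -0.001, -1.0]]
wrist_force: [4.9, -4.1, 0.5]
grip_width: 0.0226
finger_force: 62.2
```

>>> servo_tool(
  plan="0 0.06 0.04 0 0;0 0.13 0.08 0 0",
)

```text
t: 9.6
ee_pos: [0.5184, 0.0567, 0.0898]
ee_rot: [[-0.826, 0.564, 0.003], [0.564, 0.826, -0.003], [-0.004, -0.001, -1.0]]
wrist_force: [6.4, -4.6, -0.0]
grip_width: 0.0218
finger_force: 62.2
```

>>> servo_tool(
  plan="0 0.06 0.04 0 0;0 0.13 0.08 0 0",
)

```text
t: 9.77
ee_pos: [0.5178, 0.0581, 0.0899]
ee_rot: [[-0.826, 0.564, 0.003], [0.564, 0.826, -0.003], [-0.005, -0.001, -1.0]]
wrist_force: [5.5, -4.7, 0.5]
grip_width: 0.0219
finger_force: 62.2
```

>>> servo_tool(
  plan="0 0.06 0.04 0 0;0 0.13 0.08 0 0",
)

```text
t: 9.93
ee_pos: [0.5172, 0.0595, 0.0899]
ee_rot: [[-0.826, 0.564, 0.003], [0.564, 0.826, -0.003], [-0.005, -0.001, -1.0]]
wrist_force: [5.4, -5.1, 0.2]
grip_width: 0.022
finger_force: 62.2
```

>>> servo_tool(
  plan="0 0.06 0.04 0 0;0 0.13 0.08 0 0",
)

```text
t: 10.1
ee_pos: [0.5166, 0.0609, 0.0899]
ee_rot: [[-0.826, 0.564, 0.003], [0.564, 0.826, -0.003], [-0.005, -0.001, -1.0]]
wrist_force: [6.2, -4.9, -0.8]
grip_width: 0.0221
finger_force: 62.2
```

>>> servo_tool(
  plan="0 0.06 0.04 0 0;0 0.13 0.08 0 0",
)

```text
t: 10.27
ee_pos: [0.516, 0.0623, 0.0898]
ee_rot: [[-0.826, 0.564, 0.003], [0.564, 0.826, -0.003], [-0.004, -0.001, -1.0]]
wrist_force: [6.2, -3.9, -0.2]
grip_width: 0.0215
finger_force: 62.2
```

>>> servo_tool(
  plan="0 0.04 0.03 0 0;0 0.08 0.05 0 0",
)

```text
t: 10.43
ee_pos: [0.5156, 0.0633, 0.0899]
ee_rot: [[-0.826, 0.564, 0.003], [0.564, 0.826, -0.003], [-0.004, -0.001, -1.0]]
wrist_force: [5.4, -4.2, -0.2]
grip_width: 0.0221
finger_force: 62.2
```

>>> servo_tool(
  plan="0 0.06 0.04 0 0;0 0.13 0.08 0 0",
)

```text
t: 10.6
ee_pos: [0.515, 0.0645, 0.0899]
ee_rot: [[-0.826, 0.564, 0.003], [0.564, 0.826, -0.003], [-0.005, -0.001, -1.0]]
wrist_force: [5.9, -3.7, 0.1]
grip_width: 0.022
finger_force: 62.2
```

>>> servo_tool(
  plan="0 0.06 0.04 0 0;0 0.13 0.08 0 0",
)

```text
t: 10.77
ee_pos: [0.5144, 0.0659, 0.0899]
ee_rot: [[-0.826, 0.564, 0.003], [0.564, 0.826, -0.003], [-0.005, -0.001, -1.0]]
wrist_force: [5.5, -3.2, 0.1]
grip_width: 0.022
finger_force: 62.2
```

>>> servo_tool(
  plan="0 0.06 0.04 0 0;0 0.13 0.08 0 0",
)

```text
t: 10.93
ee_pos: [0.5137, 0.0674, 0.0898]
ee_rot: [[-0.826, 0.564, 0.003], [0.564, 0.826, -0.003], [-0.005, -0.001, -1.0]]
wrist_force: [5.6, -4.1, -0.2]
grip_width: 0.022
finger_force: 62.2
```

>>> servo_tool(
  plan="0 0.06 0.04 0 0;0 0.13 0.08 0 0",
)

```text
t: 11.1
ee_pos: [0.5132, 0.0686, 0.0898]
ee_rot: [[-0.826, 0.564, 0.003], [0.564, 0.826, -0.003], [-0.005, -0.001, -1.0]]
wrist_force: [6.7, -5.9, -0.2]
grip_width: 0.0219
finger_force: 62.2
```

Force along the rod rose from 6.0 to 8.1 N, so the nose has touched the feeler (about 2 N). I'm advancing 0.9 mm more.

>>> servo_tool(
  plan="0 0.04 0.02 0 0;0 0.08 0.05 0 0",
)

```text
t: 11.27
ee_pos: [0.513, 0.0689, 0.0899]
ee_rot: [[-0.826, 0.564, 0.004], [0.564, 0.826, -0.004], [-0.005, -0.001, -1.0]]
wrist_force: [7.0, -6.2, 0.4]
grip_width: 0.0219
finger_force: 62.2
```

>>> servo_tool(
  plan="0 0 0 0 0",
)

```text
t: 11.35
ee_pos: [0.5131, 0.0689, 0.0899]
ee_rot: [[-0.826, 0.564, 0.004], [0.564, 0.826, -0.004], [-0.005, -0.001, -1.0]]
wrist_force: [7.4, -5.6, 0.4]
grip_width: 0.0222
finger_force: 62.2
```

>>> servo_tool(
  plan="0 0.03 0.02 0 0;0 0.07 0.04 0 0;0 0.07 0.04 0 0",
)

```text
t: 11.6
ee_pos: [0.5129, 0.0693, 0.0899]
ee_rot: [[-0.825, 0.564, 0.004], [0.564, 0.825, -0.004], [-0.006, -0.002, -1.0]]
wrist_force: [6.6, -6.6, -0.7]
grip_width: 0.0221
finger_force: 62.2
```

```bash
cat > f.py <<'E'
from h import *
o=bot.get_obs();y=np.array([-.4027,.9153]);x=np.array([.9153,.4027]);e=o["ee_pos"][:2]-[.5763,-.0748];f=o["wrist_force"][:2];print("along",e@y*1e3,"side",e@x*1e3,"F",f@y,f@x,o["torque"])
E
python3 f.py
```

```text
along 157.41759818100215 side -0.03620055278498703 F -8.735972510369926 3.418078378981075 [-1.17111462 -1.60035592 -0.02629873]
```

>>> servo_tool(
  plan="0 0.04 0.03 0 0;0 0.08 0.05 0 0;0 0.11 0.07 0 0;0 0.11 0.07 0 0",
)

```text
t: 11.93
ee_pos: [0.5126, 0.0699, 0.0899]
ee_rot: [[-0.825, 0.565, 0.004], [0.565, 0.825, -0.005], [-0.006, -0.002, -1.0]]
wrist_force: [7.7, -5.7, 0.1]
grip_width: 0.0219
finger_force: 62.2
```

```bash
python3 f.py
```

```text
along 158.05811808385977 side -0.0017198030026541772 F -8.296507523778992 4.715533545814156 [-1.44055447 -1.65582049  0.01276649]
```

```bash
cat > g.py <<'E'
from h import *
y=np.array([-.4027,.9153]);x=np.array([.9153,.4027]);A=[]
for i in range(12):
    bot.camera("wrist");o=bot.get_obs();e=o["ee_pos"][:2]-[.5763,-.0748];f=o["wrist_force"][:2];A.append([e@y*1e3,f@y,f@x,o["torque"][:2]@x,o["torque"][2]])
A=np.array(A);print(A.mean(0),A.std(0),A[:,1].round(1),A[:,3].round(2))
E
python3 g.py
```

```text
[ 1.58046998e+02 -9.36538713e+00  4.17585551e+00 -1.94491222e+00
  3.32217065e-02] [0.01447285 0.4327395  0.66907074 0.03279463 0.02688792] [ -9.4  -9.9  -8.9  -8.7  -9.1  -9.8  -8.7  -9.2  -9.7 -10.   -9.3  -9.6] [-1.9  -1.94 -1.94 -1.91 -1.94 -1.95 -1.92 -1.95 -1.96 -1.92 -2.01 -2.01]
```

Averaged force is 9.4 N against about 6.1 N of drag, so the feeler sees roughly 3.3–4.5 N. I'll ease the push to the middle of the friction band so the collar stays put while tightening.

>>> servo_tool(
  plan="0 -0.08 -0.05 0 0;0 -0.17 -0.11 0 0;0 -0.17 -0.11 0 0",
)

```text
t: 12.78
ee_pos: [0.5127, 0.0697, 0.0898]
ee_rot: [[-0.826, 0.564, 0.003], [0.564, 0.826, -0.003], [-0.004, -0.0, -1.0]]
wrist_force: [6.2, -4.3, 0.7]
grip_width: 0.0219
finger_force: 62.2
```

```bash
python3 g.py
```

```text
[ 1.57912270e+02 -5.80801185e+00  3.68225339e+00 -1.26144289e+00
 -2.60972462e-02] [0.0175942  0.48767066 0.6318111  0.02967434 0.02250717] [-5.7 -4.9 -6.3 -6.5 -6.4 -5.2 -5.9 -5.4 -5.6 -6.  -5.5 -6.3] [-1.24 -1.25 -1.3  -1.27 -1.26 -1.21 -1.29 -1.26 -1.24 -1.28 -1.31 -1.23]
```

>>> servo_tool(
  plan="0 0 0 0 7;0 0 0 0 14;0 0 0 0 21;0 0 0 0 28;0 0 0 0 35;0 0 0 0 42;0 0 0 0 49;0 0 0 0 56;0 0 0 0 61;0 0 0 0 61",
)

```text
t: 14.22
ee_pos: [0.5115, 0.0692, 0.0899]
ee_rot: [[0.097, 0.995, 0.002], [0.995, -0.097, -0.004], [-0.004, 0.002, -1.0]]
wrist_force: [4.2, -4.4, 1.0]
grip_width: 0.0219
finger_force: 62.4
```

```bash
python3 f.py
```

```text
along 157.84942115817287 side -1.3153519513280971 F -5.762458194338754 2.089524406581264 [-0.99296201 -0.91277431 -0.10948049]
```

>>> servo_tool(
  plan="0 0 0 0 4;0 0 0 0 8;0 0 0 0 12;0 0 0 0 12;0 0 0 0 12",
)

```text
t: 14.63
ee_pos: [0.5117, 0.0705, 0.0899]
ee_rot: [[0.296, 0.955, 0.003], [0.955, -0.296, -0.002], [-0.001, 0.003, -1.0]]
wrist_force: [3.7, -4.4, 2.0]
grip_width: 0.022
finger_force: 62.3
```

```bash
python3 f.py; python3 -c "
from h import *
im,d=bot.camera('wrist');cv2.imwrite('pics/f.png',im)"
```

```text
along 159.0099386811923 side -0.6481977953834777 F -5.5454479921784205 1.6177458755848082 [-0.75552488 -0.80488511  0.22790966]
```

View pics/f.png

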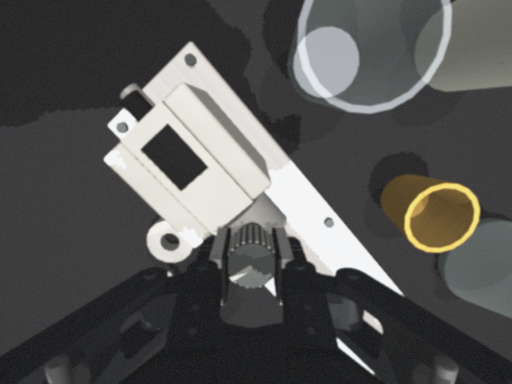

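The picture shows the nose side at the housing, with the collar at (255,215). The TCP shifted about 1 mm in the last turn, so I'm comparing the head in the gripper against the earlier picture for slip.

```bash
python3 - <<'E'
from h import *
e=cv2.imread("pics/e.png");f=cv2.imread("pics/f.png");dd=cv2.imread("pics/d.png")
for a,b in((dd,e),(e,f)):
    for (r0,r1,c0,c1) in((238,285,230,275),(225,250,235,270)):
        t=cv2.cvtColor(a[r0:r1,c0:c1],6);s=cv2.cvtColor(b[r0-8:r1+8,c0-8:c1+8],6)
        m=cv2.matchTemplate(s,t,cv2.TM_CCOEFF_NORMED);print(cv2.minMaxLoc(m)[1],np.array(cv2.minMaxLoc(m)[3])-8)
cv2.imwrite("pics/g.png",np.hstack([cv2.resize(i[215:305,210:295],None,fx=4.5,fy=4.5,interpolation=2) for i in(e,f)]))
E
python3 g.py
```

```text
0.47835269570350647 [-8  3]
0.9674522876739502 [0 0]
0.5222549438476562 [ 4 -6]
0.6965839266777039 [-2  2]
[159.02414395  -4.73265247   1.97469465  -0.92378609   0.23842137] [0.01225334 0.64995808 0.49052212 0.14925795 0.03474823] [-5.5 -5.3 -4.6 -4.8 -4.1 -5.  -3.4 -4.8 -5.6 -4.3 -5.4 -4.1] [-1.07 -0.74 -1.03 -1.   -0.79 -1.14 -0.75 -0.98 -0.99 -0.77 -1.1  -0.72]
```

View pics/g.png

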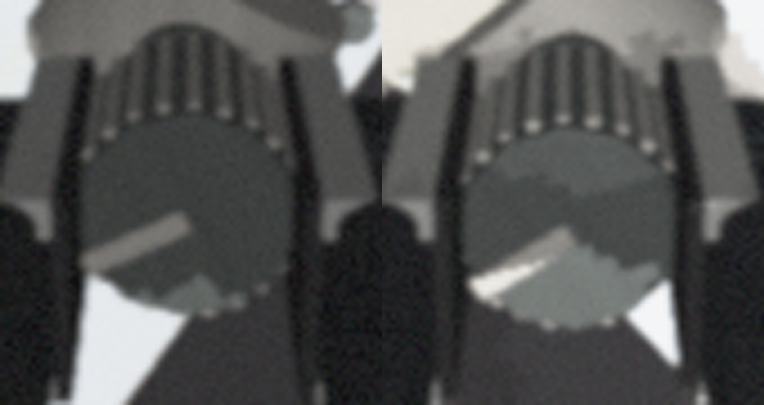

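The head is at its clockwise stop: the mark is about 7° back in the gripper, so the pads slipped at the stop. The head also moved about 1.5 mm back in the pads, which accounts for the TCP shift, so the collar did not move. Releasing and rising.

>>> servo_tool(
  plan="20 0 0 0 0;40 0 0 0 0;65 0 0 0 0;65 0 0 0 0;65 0 0 0 0;65 0 0 0 0",
)

```text
t: 15.78
ee_pos: [0.5092, 0.0726, 0.0891]
ee_rot: [[0.295, 0.956, -0.001], [0.956, -0.295, -0.0], [-0.001, -0.001, -1.0]]
wrist_force: [0.3, -0.3, 0.5]
grip_width: 0.0554
finger_force: 0.0
```

>>> servo_tool(
  plan="65 0 0 -1 0;65 0 0 -3 0;65 0 0 -6 0;65 0 0 -10 0;65 0 0 -14 0;65 -4 0 -14 0;65 -8 0 -14 0;65 -8 0 -14 0",
)

```text
t: 16.45
ee_pos: [0.4831, -0.0121, 0.2302]
ee_rot: [[0.305, 0.952, -0.003], [0.952, -0.305, -0.005], [-0.006, -0.001, -1.0]]
wrist_force: [-0.7, 0.2, -0.5]
grip_width: 0.0555
finger_force: 0.0
```

```bash
python3 - <<'E'
from h import *
np.set_printoptions(precision=4,suppress=True)
o=bot.get_obs();print(o["t"],o["ee_pos"],o["wrist_force"]);c=cal("wrist");im,d=bot.camera("wrist")
K,R,t=c;v,u=np.nonzero(d>0);z=d[v,u]
P=(np.linalg.inv(K)@np.vstack([u,v,np.ones_like(u)])*z).T@R-t@R
T=P[(np.hypot(P[:,0]-.5125,P[:,1]-.069)<.03)&(P[:,2]>.108)&(P[:,2]<.125)]
C=np.array(cv2.minEnclosingCircle(T[:,:2].astype(np.float32))[0]);print(len(T),C,(C-[.5762,-.0755])@[-.4027,.9153])
cv2.imwrite("pics/h.png",im)
E
```

```text
16.45 [ 0.4831 -0.0121  0.2302] [-0.713   0.2268 -0.5186]
658 [0.5129 0.0687] 0.15747488926200512
```

View pics/h.png

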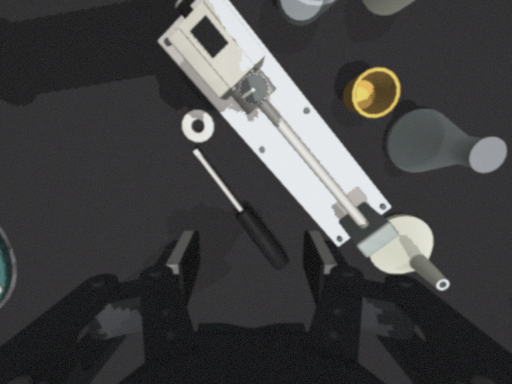

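The mark points along the slide's -x at (247,95), the nose is inside the housing, and nothing else has moved. The gripper is clear, so I'm handing in.

```bash
python3 -c "
from workcell import bot
print(bot.close_job())"
```

```text
the job is handed in; nothing more can be done
None
```

The job is handed in: I loosened the screw, slid the collar in until the nose pressed the feeler with an estimated 3.3–4.5 N, and turned the screw back to its tight stop. The gripper let go and is clear, and nothing else was visibly disturbed.

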